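# Lay the long forming mandrel in the V cradle

## Robot

A 6-joint arm with a two-finger parallel gripper is mounted at the origin on the work surface. World frame = base frame: x ahead of the robot, y to its left, z up, the work surface at z = 0. Lengths are in mm, angles in rad, forces in N, time in s.
With the tool pointing down it reaches from about 250 to 800 mm from the base axis. Payload 3.9 kg.
Tool frame: the origin (TCP) lies on the centre line of the jaws, within the pads' length; the fingertips stand 14 mm ahead of it and the grasp point (between the pads) lies 5 mm behind it; z points along the fingers, y is the line along which they close (so a half turn about z gives the same grasp; the last joint's range is limited). The gripper opens to 85 mm and grips with 20 to 120 N. Pads are 22 mm wide; open, the fingers measure 114 mm over their backs; the gripper's body (76 mm by 85 mm) begins 54 mm behind the grasp point. The pads swing forward as they close: fully open they stand 13 mm farther back than shut.
Start: joints at [-1.158, 0.26, -0.138, 1.173, 0, 1.571], TCP at [210.612, -480.893, 245.304] pointing down, gripper open.
Joint ranges: [-2.78, 2.78], [-0.83, 1.72], [-1.28, 1.37], [-1.9, 2.12], [-1.57, 1.48], [-3.14, 3.14]. Speed limits (rad/s): [2.57, 2.57, 3.14, 3.14, 3.14, 3.14].

## Interface

Orientations are given as [roll, pitch, yaw] about the fixed x, y, z axes, in that order (R = Rz(yaw) Ry(pitch) Rx(roll)).
In Python, from cell import arm, imaging gives the robot as it stands. The module is installed in compiled form; this text tells all that it offers.
- The arm moves only by the tool play_rows, never from a script. Its argument "increments" is a list of rows, each a list of 2 entries, a list of its own where there are three numbers: the shift along the tool's x, y, z in cm, then the turn about the tool's z in rad. In form: [[[tx, ty, tz], roll], ...]. A call has 1 to 5 rows; each row is the pose to reach, as a shift and turn from the pose commanded when the call began, along the tool's axes at that moment; what a row does not reach only later rows make up. A row lasts 1/12 s, in which the tool goes at most 41.7 mm and 7.16 degrees, less where a joint would pass 70% of its speed; a pose out of reach is approached as far as the arm can. A call with a gripper value outside its range is refused whole. "fingers" is the finger opening in cm, from 0 to 8.54, set as the call begins (left out, the last holds). The fingers move at their own pace and stop on an object; "grip_force" is the grip in N (left out, the last holds). Time passes only in rows, so rows that repeat a pose let the fingers close. It gives the time, the measured TCP pose, the force, the opening and the grip force at its end, in the units of the state.
- arm.state(): the state, without advancing time (a new reading comes with each control period).
- imaging.read_camera(name): name is "side" or "top"; returns a dict with "color" (480x640x3 uint8, red, green, blue), "depth" (480x640 float32, mm along the optical axis (not along the pixel's ray), 0 where there is no reading), "K" (3x3 intrinsics, pixels), "R" (3x3) and "t" (3): a world point X has camera coordinates R X + t. Camera axes: x right, y down, z forward; pixel columns grow to the right and rows downward; lengths in mm; the calibration is good to about 2 mm. A picture is of the moment at which its call begins.
- arm.finish_job(): hands the job in; it is judged then, once.
The state is a dict: "t": time; "joints": joint angles; "dq": joint speeds; "tau": joint torques, N m; "tcp_pos": TCP position; "eef_rot": TCP orientation; "wrist_force": force on the tool from outside, world axes, zero at the start; "torque": the same for the moment, N m; "width": finger opening in mm; "gripper_force": force on a finger pad.
Only numpy, scipy, OpenCV 4.12 (cv2) and the standard library are available. Lean on these libraries where they do the work, as an engineer would, in place of code of your own. Each camera call takes 0.05 s, during which the arm holds its last target. There are 200 camera calls.

## Task

The jeweller is about to bend a cuff round the tall wooden mandrel. Of the three turned mandrels standing on the bench, take the tallest one, lay it on its side in the groove of the wooden V cradle, lying level along the groove and centred in it so that it sticks out about equally at both ends, and let go. Leave the two shorter mandrels standing where they are.

Things in the scene. Friction and masses are not known exactly. Their poses are not given: they have to be found in the camera images.
- mandrel: The tallest of three turned hardwood (pale wood) mandrels that stand upright on the bench: a plain solid cylinder, 40 mm in diameter and 180 mm long, about 0.17 kg, both ends alike. Its origin is at its centre, 90 mm from either end, on its axis; its z axis runs along the cylinder (up at the start).
- cradle: Wooden V cradle fixed to the bench: block 56 mm long (its x, along the groove), 70 wide (y), 80 high. A 90 degree V groove in its top, open at both ends and running roughly left-right for the robot, is 50 mm wide and 25 deep. Origin: centre of its underside, on the bench. The seated tall mandrel lies along x, either way round, axis 83 mm above the bench; centred, it sticks out 62 mm at each end.
- short_mandrel: Bystander to leave alone: a mandrel of the same wood and diameter, 40 mm, but only 110 mm tall. It stands upright; origin at its centre, 55 mm above the bench, z along its axis.
- thin_mandrel: Bystander to leave alone: a thin mandrel of the same wood, 24 mm in diameter and 120 mm tall. It stands upright; origin at its centre, 60 mm above the bench, z along its axis.
Not all that is in view belongs to the job. Leave any green, purple or turquoise look-alike of the cradle alone.

How it is judged:
By the outcome, as a careful person would: the job done as asked, in the order asked, and still so for the second after the job is handed in, with the robot touching nothing.
It also fails if it takes over 50 s, if anything falls off the work surface, if the arm or the gripper's body presses on something with over 40 N, if the wrist force passes 120 N, or if a joint passes its speed limit or range.

## Working session

There is one attempt and no reset: what is moved stays moved. The work goes in short steps, Python scripts to look and compute and a tool call to move; the robot and the scene stay as the last step left them, time stands still between calls to the robot, and variables do not carry over. Pictures are saved under pics/ and viewed, at most 10 in all, crops included, and the job is handed in when it is done.

Besides the shell and the picture viewer there is one more tool, called after "Emit:" by a JSON object that holds its "op" and its "data", one argument or row to a line. play_rows: Moves the arm, as the interface text tells. Its arguments: {"type":"object","properties":{"increments":{"type":"array"},"fingers":{"type":"number"},"grip_force":{"type":"number"}},"required":["increments"]}

```bash
mkdir -p pics
cat > h.py <<'E'
import numpy as np, cv2
from cell import arm, imaging
def grab(n,tag):
    d=imaging.read_camera(n); cv2.imwrite(f'pics/{tag}.png',d['color'][:,:,::-1]); np.savez(f'{tag}.npz',**d); return d
def world(d,u=None,v=None):
    V,U=np.mgrid[0:480,0:640]; z=d['depth'].astype(float); K=d['K']
    P=np.stack([(U-K[0,2])/K[0,0]*z,(V-K[1,2])/K[1,1]*z,z],-1)
    W=(P-d['t'])@d['R']
    W[z==0]=np.nan
    return W
E
python3 - <<'E'
from h import *
for n in('top','side'):
    d=grab(n,n+'0'); print(n,d['K'].round(1).tolist(),(-d['R'].T@d['t']).round(),d['R'][2].round(2))
s=arm.state();print(s)
E
```

```text
top [[507.8, 0.0, 311.6], [0.0, 507.8, 239.1], [0.0, 0.0, 1.0]] [ 452.    3. 1097.] [ 0.05  0.02 -1.  ]
side [[465.0, 0.0, 320.9], [0.0, 465.0, 238.3], [0.0, 0.0, 1.0]] [ 354. -644.  587.] [ 0.17  0.78 -0.61]
{'t': 0.1, 'joints': array([-1.15796605e+00,  2.60621211e-01, -1.39215704e-01,  1.17270881e+00,
       -1.94940735e-05,  1.57082184e+00]), 'dq': array([-0.00088421, -0.00152845,  0.00306429,  0.00035619,  0.00033935,
        0.00049718]), 'tau': array([ 6.98896770e-05, -4.06508267e+01,  2.54527509e+01,  1.01158291e-02,
       -8.28716935e-06,  4.73513154e-06]), 'tcp_pos': array([ 210.3943211 , -480.36690642,  244.55582288]), 'eef_rot': array([-3.13984326e+00,  1.95386699e-05,  4.12804800e-01]), 'wrist_force': array([-0.70645908, -0.3583554 ,  0.16117659]), 'torque': array([ 0.04887452,  0.03529693, -0.04887308]), 'gripper_force': 0.0, 'width': 85.45745261919994}
```

View pics/top0.png

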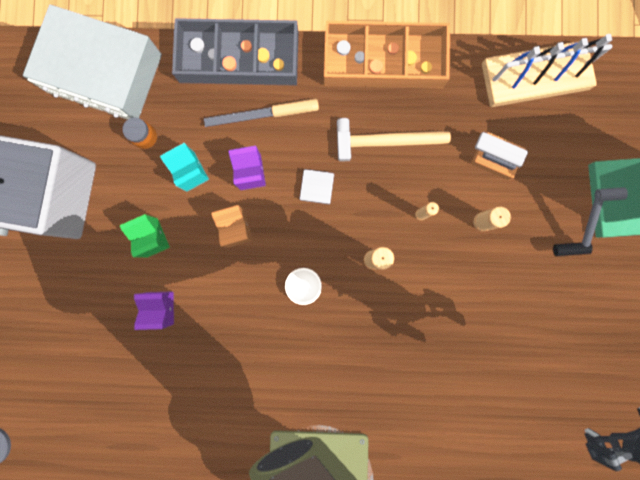

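View pics/side0.png

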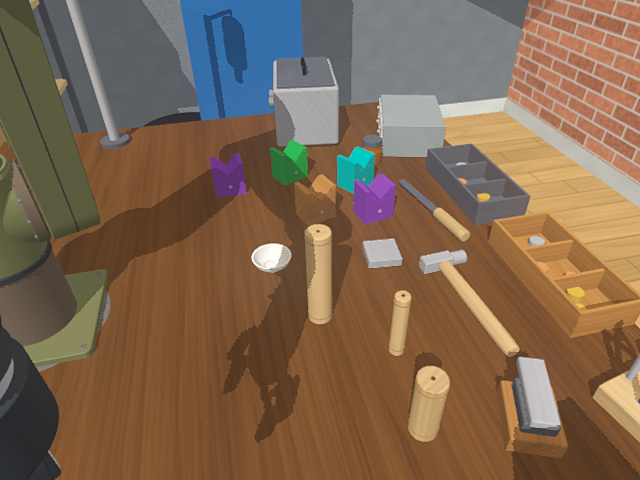

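Top view: candidates for the mandrel are (380,258), (429,211) and (492,218); the side view shows (318,275) tallest, (400,323) thin and (429,403) short and fat. The plain-wood cradle is at (230,226) in top; the green, purple and turquoise ones are look-alikes.

Run:
```python
from h import *
d=dict(np.load('top0.npz')); W=world(d); 
def box(u0,u1,v0,v1,zlo,zhi):
    P=W[v0:v1,u0:u1].reshape(-1,3); P=P[(P[:,2]>zlo)&(P[:,2]<zhi)]; return P
for n,b in dict(tall=(355,405,235,285),thin=(412,445,195,225),short=(468,515,200,238)).items():
    P=box(*b,30,300); zt=np.percentile(P[:,2],90); T=P[P[:,2]>zt-6]
    print(n,zt.round(1),T.mean(0).round(1),(T.min(0)).round(),T.max(0).round(),len(T))
P=box(200,262,195,255,10,200); print('cradle',P.min(0).round(),P.max(0).round())
T=P[P[:,2]>np.percentile(P[:,2],97)-5]
r=cv2.minAreaRect(P[P[:,2]>48][:,:2].astype(np.float32)); print(r)
r=cv2.minAreaRect(T[:,:2].astype(np.float32)); print(r)
L=P[(P[:,2]>53)&(P[:,2]<60)];vx=cv2.fitLine(L[:,:2].astype(np.float32),cv2.DIST_L2,0,.01,.01).ravel();print('groove',vx,len(L))
for n,b in dict(bowl=(280,325,265,308),purple=(225,268,143,193),green=(118,170,212,258),white=(298,336,168,205),purple2=(130,178,288,332)).items():
    P=box(*b,8,200); print(n,P.min(0).round(),P.max(0).round())
I=cv2.imread('pics/top0.png'); J=cv2.imread('pics/side0.png')
a=cv2.resize(I[190:260,190:270],(400,350),interpolation=cv2.INTER_CUBIC);b=cv2.resize(J[210:335,270:410],(392,350),interpolation=cv2.INTER_CUBIC)
cv2.imwrite('pics/crop0.png',np.hstack([a,b]))
```

```text
tall 181.0 [ 471.1 -103.6  179.4] [ 452. -123.  175.] [490. -85. 184.] 378
thin 121.2 [ 570.8 -203.5  119.5] [ 560. -214.  115.] [ 582. -192.  124.] 114
short 111.1 [ 558.6 -336.6  109.3] [ 539. -356.  105.] [ 578. -317.  114.] 332
cradle [489. 157.  10.] [571. 230.  85.]
((530.4100952148438, 194.45632934570312), (70.47826385498047, 57.19278335571289), 17.545074462890625)
((530.6239624023438, 194.10577392578125), (70.32063293457031, 56.56867980957031), 17.695493698120117)
groove [ 2.7747321e-01 -9.6073335e-01  5.2991412e+02  1.9200285e+02] 152
bowl [374.   7.   8.] [447.  80.  32.]
purple [615. 133.   8.] [694. 201.  84.]
green [462. 336.   8.] [548. 416.  84.]
white [590. -14.  10.] [660.  56.  26.]
purple2 [318. 320.   8.] [390. 382.  85.]
```

View pics/crop0.png

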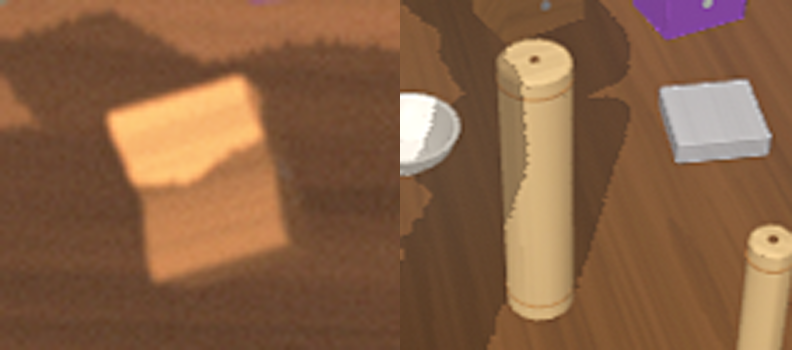

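Crop confirms it: the left half shows the plain wooden cradle, 70×57 mm from depth and 80 high, centred at (530,194). The right half shows the tall mandrel (top at z≈180) at (471,-104). Plan: grip it near the top, pivot it down onto the bench, regrip, and lay it in the V.

Emit:
{"op": "play_rows", "data": {
  "increments": [
    [[17,-10.5,0],0],
    [[17,-10.5,0],0],
    [[17,-10.5,0],0],
    [[17,-10.5,0],0],
    [[17,-10.5,0],0]
  ],
  "fingers": 8.54
}}

```text
t: 0.52
tcp_pos: [324.7, -314.0, 244.9]
eef_rot: [-3.14, -0.0, 0.413]
wrist_force: [0.3, 0.0, -0.6]
width: 85.5
gripper_force: 0.0
```

Emit:
{"op": "play_rows", "data": {
  "increments": [
    [[17,-10.5,0],0],
    [[17,-10.5,0],0],
    [[17,-10.5,0],0],
    [[17,-10.5,0],0],
    [[17,-10.5,0],0]
  ]
}}

```text
t: 0.93
tcp_pos: [438.7, -149.5, 245.1]
eef_rot: [-3.141, -0.0, 0.414]
wrist_force: [0.2, -0.7, -0.4]
width: 85.4
gripper_force: 0.0
```

Emit:
{"op": "play_rows", "data": {
  "increments": [
    [[5,-3.1,0],-0.6],
    [[5,-3.1,0],-0.6],
    [[5,-3.1,0],-0.6],
    [[5,-3.1,0],-0.6],
    [[5,-3.1,0],-0.6]
  ]
}}

```text
t: 1.35
tcp_pos: [471.1, -102.9, 244.7]
eef_rot: [-3.14, 0.001, 1.02]
wrist_force: [0.2, -0.3, -0.2]
width: 85.7
gripper_force: 0.0
```

Emit:
{"op": "play_rows", "data": {
  "increments": [
    [[0,0,0],-0.296],
    [[0,0,0],-0.296],
    [[0,0,0],-0.296],
    [[0,0,0],-0.296],
    [[0,0,0],-0.296]
  ]
}}

```text
t: 1.77
tcp_pos: [470.9, -103.6, 245.0]
eef_rot: [-3.141, 0.0, 1.307]
wrist_force: [0.1, 0.3, 0.1]
width: 85.5
gripper_force: 0.0
```

Emit:
{"op": "play_rows", "data": {
  "increments": [
    [[0,0,4],0],
    [[0,0,7],0],
    [[0,0,9.5],0],
    [[0,0,10.7],0],
    [[0,0,10.7],0]
  ]
}}

```text
t: 2.18
tcp_pos: [468.3, -103.1, 135.2]
eef_rot: [-3.135, 0.0, 1.308]
wrist_force: [-0.8, 0.2, -0.3]
width: 85.6
gripper_force: 0.0
```

Emit:
{"op": "play_rows", "data": {
  "increments": [
    [[0,0,0],0],
    [[0,0,0],0],
    [[0,0,0],0],
    [[0,0,0],0],
    [[0,0,0],0]
  ],
  "fingers": 3.6,
  "grip_force": 20
}}

```text
t: 2.6
tcp_pos: [472.1, -103.9, 139.7]
eef_rot: [3.139, -0.0, 1.309]
wrist_force: [-0.6, 1.0, 5.1]
width: 39.5
gripper_force: 20.9
```

Emit:
{"op": "play_rows", "data": {
  "increments": [
    [[0,0,0],0],
    [[0,0,0],0],
    [[0,0,0],0],
    [[0,0,0],0],
    [[0,0,0],0]
  ]
}}

```text
t: 3.02
tcp_pos: [472.1, -103.9, 139.7]
eef_rot: [3.139, -0.0, 1.309]
wrist_force: [-0.1, 0.7, 5.8]
width: 39.6
gripper_force: 20.9
```

Emit:
{"op": "play_rows", "data": {
  "increments": [
    [[-1.52,0,-0.13],0],
    [[-3.05,0,-0.1],0],
    [[-4.56,0,0.09],0],
    [[-6.05,0,0.44],0],
    [[-7.49,0,0.94],0]
  ]
}}

```text
t: 3.43
tcp_pos: [452.3, -177.3, 131.3]
eef_rot: [3.139, 0.001, 1.309]
wrist_force: [-2.9, -1.9, 11.3]
width: 39.4
gripper_force: 20.9
```

```bash
python3 -c "
from h import *
grab('side','s1')"
```

```text
(no output)
```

View pics/s1.png

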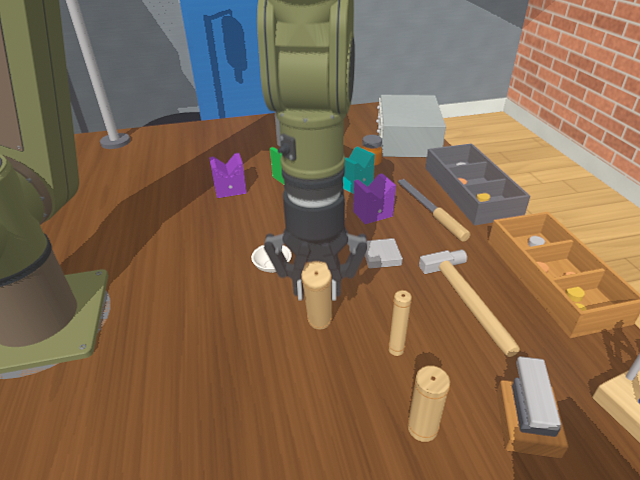

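The picture shows the mandrel tipping toward the camera as planned: top at (316,272), foot at (319,325), foreshortened. I'll continue the arc.

Emit:
{"op": "play_rows", "data": {
  "increments": [
    [[-1.39,0,0.64],0],
    [[-2.69,0,1.43],0],
    [[-3.91,0,2.35],0],
    [[-5.02,0,3.4],0],
    [[-6.02,0,4.55],0]
  ]
}}

```text
t: 3.9
tcp_pos: [436.9, -237.4, 85.0]
eef_rot: [3.138, 0.005, 1.308]
wrist_force: [-2.4, -3.7, 5.2]
width: 39.4
gripper_force: 21.0
```

Emit:
{"op": "play_rows", "data": {
  "increments": [
    [[-0.88,0,1.26],0],
    [[-1.62,0,2.59],0],
    [[-2.21,0,4.0],0],
    [[-2.65,0,5.46],0],
    [[-2.86,0,6.4],0]
  ]
}}

```text
t: 4.32
tcp_pos: [428.9, -263.0, 18.8]
eef_rot: [3.141, 0.001, 1.308]
wrist_force: [0.1, -1.7, 1.0]
width: 39.7
gripper_force: 20.1
```

```bash
python3 -c "
from h import *
grab('side','s2');print(arm.state()['tcp_pos'],arm.state()['wrist_force'])"
```

```text
[ 428.05257592 -262.29456721   17.50996694] [-0.42976037 -1.26088931 -1.13780999]
```

View pics/s2.png

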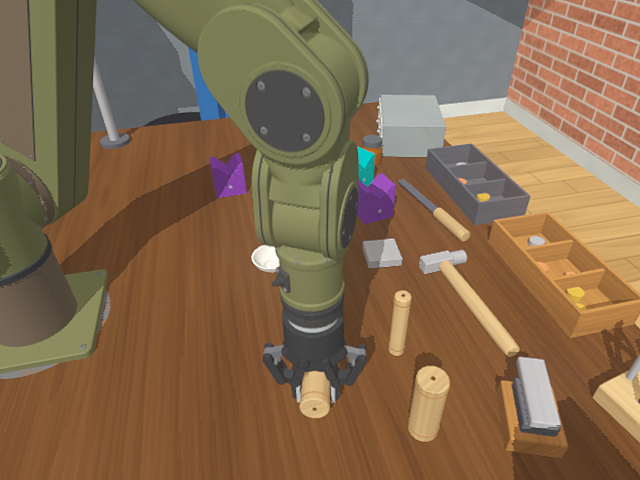

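It lies nearly flat, with the near end at (315,408). Release it so it settles, then measure.

Emit:
{"op": "play_rows", "data": {
  "increments": [
    [[0,0,0],0],
    [[0,0,0],0],
    [[0,0,0],0],
    [[0,0,0],0]
  ],
  "fingers": 5.2
}}

```text
t: 4.7
tcp_pos: [429.3, -261.6, 20.1]
eef_rot: [3.141, 0.0, 1.309]
wrist_force: [-0.1, 1.0, -0.4]
width: 52.0
gripper_force: 0.0
```

Run:
```python
from h import *
s=arm.state(); p=s['tcp_pos']; y=s['eef_rot'][2]; print(p,y)
ax=np.array([np.cos(y),np.sin(y)]); ay=np.array([np.sin(y),-np.cos(y)])
for n in('side','top'):
    d=grab(n,n+'3'); W=world(d).reshape(-1,3); r=W[:,:2]-p[:2]
    c=d['color'].reshape(-1,3).astype(int)
    a=r@ax; b=r@ay; m=(abs(b)<45)&(a>-80)&(a<170)&(W[:,2]>8)&(W[:,2]<48)&(c[:,0]>120)&(c[:,0]-c[:,2]>40)
    print(n,m.sum(),np.percentile(a[m],[0,1,5,95,99,100]).round(1),np.percentile(b[m],[1,50,99]).round(1),np.percentile(W[m,2],[50,95,99]).round(1))
    for lo in range(-60,160,20):
        k=m&(a>lo)&(a<lo+20)
        if k.sum()>8: print(lo,k.sum(),np.percentile(b[k],[3,97]).round(1),np.percentile(W[k,2],[5,95]).round(1))
```

```text
[ 429.3105908  -261.64263662   20.10632093] 1.3094855571615132
side 1438 [-42.1 -41.3 -40.7  17.3  21.8  26.9] [-24.1  -4.2  14.6] [34.8 39.6 40.5]
-60 191 [-20.7  11.7] [ 9.4 36.6]
-40 517 [-23.2  13.7] [14.5 39.5]
-20 367 [-23.5  14.5] [22.2 40. ]
0 325 [-22.3  14.2] [25.8 39.8]
20 38 [-23.5  11.3] [25.5 37.8]
top 1188 [  8.4  13.4  20.1 137.1 140.7 141.4] [-20.9  -2.2  18.1] [35.9 41.  42.6]
0 59 [-21.5  17.1] [22.5 40.7]
20 187 [-20.5  16.5] [24.7 41.2]
40 184 [-20.4  16.8] [25.1 41. ]
60 181 [-19.8  17. ] [25.2 40.2]
80 185 [-20.   17.4] [24.5 41.3]
100 182 [-19.8  17.1] [25.9 41. ]
120 182 [-19.5  17.3] [24.2 41. ]
140 28 [-17.   14.5] [12.3 35.9]
```

Ends at -41 and +140 mm along the tool x axis, so the length is right, it lies flat on the bench, and its centre is 49.5 mm from the TCP. That grip spot will clear the cradle block, so I'll grip it firmly and lift.

Emit:
{"op": "play_rows", "data": {
  "increments": [
    [[0,0,0],0],
    [[0,0,0],0],
    [[0,0,0],0],
    [[0,0,0],0],
    [[0,0,0],0]
  ],
  "fingers": 3.4,
  "grip_force": 90
}}

```text
t: 5.22
tcp_pos: [429.0, -261.7, 20.3]
eef_rot: [3.141, 0.0, 1.309]
wrist_force: [-1.4, 0.5, 5.9]
width: 37.3
gripper_force: 89.4
```

Emit:
{"op": "play_rows", "data": {
  "increments": [
    [[0,0,-1.5],0],
    [[0,0,-4],0],
    [[0,0,-7],0],
    [[0,0,-10],0],
    [[0,0,-12],0]
  ]
}}

```text
t: 5.63
tcp_pos: [429.3, -262.1, 141.9]
eef_rot: [3.14, 0.001, 1.309]
wrist_force: [1.0, -1.0, -1.7]
width: 37.4
gripper_force: 90.4
```

Emit:
{"op": "play_rows", "data": {
  "increments": [
    [[1,0,-1.5],0],
    [[3.5,0,-2],0],
    [[7,0,-2],0],
    [[10.5,0,-2],0],
    [[14,0,-2],0]
  ]
}}

```text
t: 6.05
tcp_pos: [464.9, -125.4, 159.5]
eef_rot: [3.141, 0.0, 1.308]
wrist_force: [0.3, 0.1, -2.5]
width: 37.5
gripper_force: 90.4
```

Emit:
{"op": "play_rows", "data": {
  "increments": [
    [[3.5,0,0],0],
    [[7,0,0],0],
    [[10.5,0,0],0],
    [[14,0,0],0],
    [[17,0,0],0]
  ]
}}

```text
t: 6.47
tcp_pos: [508.9, 39.9, 159.2]
eef_rot: [-3.141, -0.0, 1.31]
wrist_force: [-0.1, -0.8, -1.8]
width: 37.1
gripper_force: 90.4
```

Emit:
{"op": "play_rows", "data": {
  "increments": [
    [[3,0.2,0],-0.1],
    [[6,0.4,0],-0.2],
    [[8,0.5,0],-0.3],
    [[10,0.6,0],-0.4],
    [[11.4,0.65,0],-0.5]
  ]
}}

```text
t: 6.88
tcp_pos: [544.9, 148.0, 159.0]
eef_rot: [-3.141, -0.0, 1.815]
wrist_force: [0.8, 0.2, -0.3]
width: 37.8
gripper_force: 90.5
```

Emit:
{"op": "play_rows", "data": {
  "increments": [
    [[0,0,0],-0.065],
    [[0,0,0],-0.065],
    [[0,0,0],-0.065]
  ]
}}

```text
t: 7.13
tcp_pos: [544.3, 146.0, 159.0]
eef_rot: [-3.14, 0.0, 1.872]
wrist_force: [0.1, -0.2, -2.3]
width: 37.3
gripper_force: 90.5
```

Run:
```python
from h import *
s=arm.state(); print(s['tcp_pos'],s['eef_rot'],s['width'],s['wrist_force']); grab('top','top4'); d=grab('side','side4')
W=world(d); c=d['color'].astype(int)
m=(W[...,2]>105)&(W[...,2]<260)&(c[...,0]>140)&(c[...,0]-c[...,2]>40)&(abs(W[...,0]-530)<110)&(abs(W[...,1]-194)<130)
P=W[m]; y=s['eef_rot'][2]; a=(P[:,:2]-s['tcp_pos'][:2])@[np.cos(y),np.sin(y)]
for lo in range(-60,160,20):
    k=(a>lo)&(a<lo+20)
    if k.sum()>8: print(lo,k.sum(),np.percentile(P[k,2],[5,97]).round(1))
print(np.percentile(a,[1,99]))
```

```text
[544.2592723  146.00851909 158.97094189] [-3.14022437e+00  2.26800791e-04  1.87247106e+00] 37.33247632132981 [ 0.12653256 -0.23494022 -2.28789719]
-60 29 [146.7 173. ]
-40 348 [145.  178.8]
-20 109 [158.4 178.7]
0 68 [174. 235.]
20 12 [159.  177.3]
40 18 [153.1 168.9]
60 29 [153.2 178.9]
80 42 [152.5 177. ]
100 56 [153.8 174.9]
120 62 [154.9 176.5]
[-40.77554957 136.3200836 ]
```

View pics/side4.png

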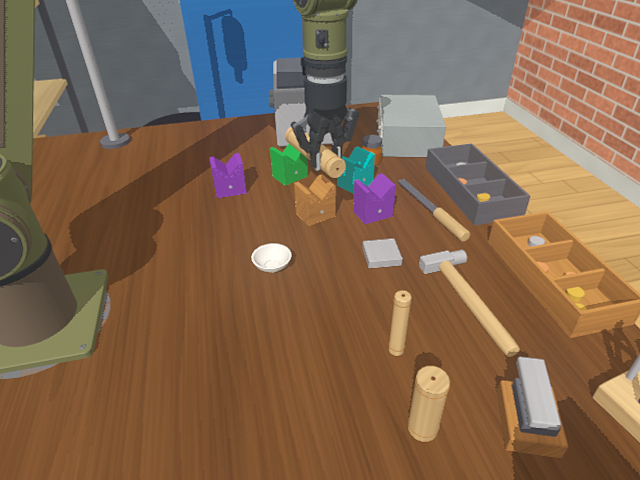

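The mandrel hangs level over the wooden cradle: near end (338,170), far end (292,135), cradle (316,200). Now lower it.

Emit:
{"op": "play_rows", "data": {
  "increments": [
    [[0.05,0.2,2],0],
    [[0.05,0.2,4],0],
    [[0.05,0.2,5.5],0],
    [[0.05,0.2,6.5],0],
    [[0.05,0.2,7.1],0]
  ]
}}

```text
t: 7.65
tcp_pos: [545.6, 146.4, 87.1]
eef_rot: [-3.139, -0.0, 1.872]
wrist_force: [0.3, -1.0, -1.7]
width: 37.4
gripper_force: 90.5
```

Emit:
{"op": "play_rows", "data": {
  "increments": [
    [[0,0,0.1],0],
    [[0,0,0.2],0],
    [[0,0,0.3],0],
    [[0,0,0.3],0]
  ]
}}

```text
t: 7.98
tcp_pos: [547.1, 147.0, 86.3]
eef_rot: [3.14, 0.0, 1.874]
wrist_force: [-1.7, -0.7, 0.4]
width: 38.0
gripper_force: 90.5
```

Emit:
{"op": "play_rows", "data": {
  "increments": [
    [[0,0,0.1],0],
    [[0,0,0.15],0],
    [[0,0,0.2],0],
    [[0,0,0.2],0]
  ],
  "grip_force": 20
}}

```text
t: 8.32
tcp_pos: [547.1, 146.9, 85.5]
eef_rot: [3.14, 0.001, 1.874]
wrist_force: [-4.5, -3.1, 9.7]
width: 37.6
gripper_force: 91.9
```

Run:
```python
from h import *
s=arm.state(); print(s['tcp_pos'],s['eef_rot'],s['width'],s['wrist_force']); d=grab('side','side5')
I=d['color'][90:240,240:420,::-1]; cv2.imwrite('pics/c5.png',cv2.resize(I,None,fx=4,fy=4,interpolation=cv2.INTER_CUBIC))
```

```text
[547.13400103 146.92315677  85.48227949] [3.13966600e+00 6.42503665e-04 1.87368095e+00] 37.55228919152396 [-4.51908178 -3.14017827  9.74957962]
```

View pics/c5.png

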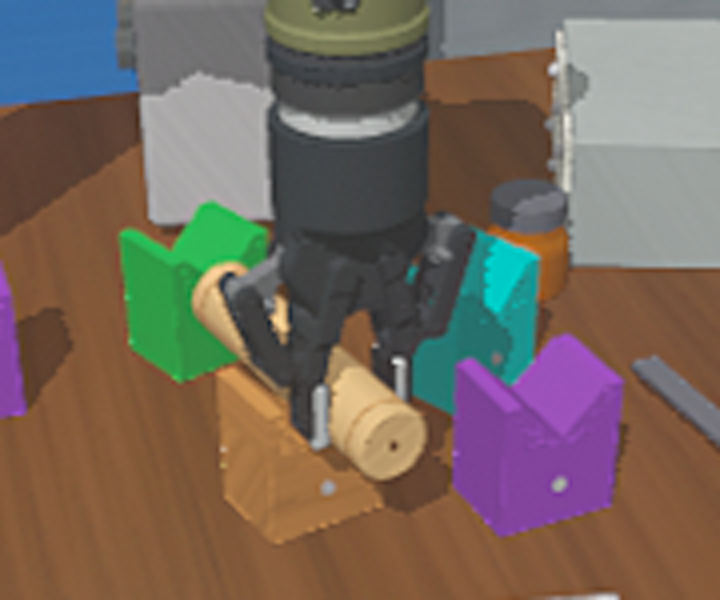

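In the crop the mandrel is in the V, near end at crop (388,440), with a light contact of about 10 N. Releasing.

Emit:
{"op": "play_rows", "data": {
  "increments": [
    [[0,0,0],0],
    [[0,0,0],0],
    [[0,0,0],0],
    [[0,0,0],0],
    [[0,0,0],0]
  ],
  "fingers": 6.5
}}

```text
t: 8.78
tcp_pos: [546.7, 147.3, 83.3]
eef_rot: [3.141, -0.0, 1.874]
wrist_force: [0.2, 0.2, -0.3]
width: 64.8
gripper_force: 0.0
```

Emit:
{"op": "play_rows", "data": {
  "increments": [
    [[0,0,-1],0],
    [[0,0,-3],0],
    [[0,0,-6],0],
    [[0,0,-10],0],
    [[0,0,-14],0]
  ]
}}

```text
t: 9.2
tcp_pos: [545.7, 146.9, 224.8]
eef_rot: [-3.14, -0.0, 1.874]
wrist_force: [1.7, 0.4, 0.8]
width: 65.0
gripper_force: 0.0
```

Emit:
{"op": "play_rows", "data": {
  "increments": [
    [[-4,0,0],0],
    [[-8,0,0],0],
    [[-12,0,0],0],
    [[-16,0,0],0],
    [[-20,0,0],0]
  ]
}}

```text
t: 9.62
tcp_pos: [606.7, -45.4, 224.5]
eef_rot: [3.14, 0.0, 1.874]
wrist_force: [0.5, 0.6, -0.1]
width: 65.0
gripper_force: 0.0
```

Run:
```python
from h import *
C=np.array([530.5,194.3]); y=1.875; ax=np.array([np.cos(y),np.sin(y)]); ay=np.array([np.sin(y),-np.cos(y)])
for n in('top','side'):
    d=grab(n,n+'6'); W=world(d).reshape(-1,3); c=d['color'].reshape(-1,3).astype(int)
    a=(W[:,:2]-C)@ax;b=(W[:,:2]-C)@ay
    m=(W[:,2]>84)&(W[:,2]<125)&(abs(a)<120)&(abs(b)<45)
    print(n,m.sum(),np.percentile(a[m],[0,1,99,100]).round(1))
    for lo in range(-100,100,20):
        k=m&(a>lo)&(a<lo+20)
        if k.sum()>8: print(lo,k.sum(),b[k].mean().round(1),np.percentile(W[k,2],[50,97]).round(1))
I=cv2.imread('pics/top6.png')[150:270,160:280]; cv2.imwrite('pics/c6.png',cv2.resize(I,None,fx=4,fy=4,interpolation=cv2.INTER_CUBIC))
```

```text
top 1789 [-89.6 -88.3  88.5  90.8]
-100 101 -1.1 [ 99.4 105.1]
-80 200 -1.3 [ 99.8 104.3]
-60 198 -1.6 [ 99.6 105.5]
-40 198 -1.3 [100.  104.7]
-20 199 -1.2 [ 99.3 105.5]
0 201 -1.8 [ 99.9 105.9]
20 195 -2.1 [ 99.9 105. ]
40 199 -1.6 [ 99.9 104.8]
60 196 -1.7 [100.2 104.5]
80 102 -1.7 [ 99.7 104.9]
side 1010 [-91.1 -89.6  86.7  90.1]
-100 154 -6.2 [ 93.7 102.9]
-80 120 -12.2 [ 99.3 103.5]
-60 111 -12.0 [ 99.  103.4]
-40 111 -12.0 [ 99.  103.3]
-20 99 -12.3 [ 99.6 103.8]
0 96 -12.1 [ 99.2 103.7]
20 98 -12.3 [ 99.3 103.4]
40 91 -12.7 [ 99.6 103.2]
60 86 -12.5 [ 99.7 103.9]
80 44 -13.4 [ 99.1 103.4]
```

View pics/c6.png

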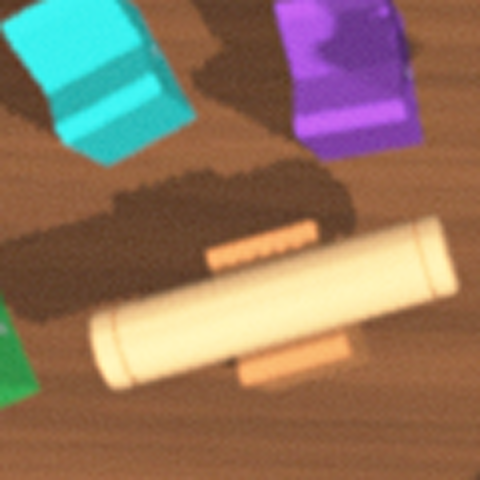

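The mandrel lies along the groove with its ends at crop (105,350) and (445,258). It is level (top about 103–105 mm all along) and centred within 1 mm.

```bash
python3 -c "
from h import *
print(arm.finish_job())"
```

```text
the job is handed in; nothing more can be done
None
```

The tall mandrel lies level in the wooden V cradle, centred to within about 1 mm and released; the two shorter mandrels were not touched, and the job was handed in at about 10 s of the 50 s allowed.

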